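Seat a picture frame in the squaring fence

TASK

Push the small empty picture frame along the bench with the fingertips, into the corner of the aluminium fence, so that it lies flat on the bench and flush against both the long rail and the short rail, and push the black sliding stop along the long rail until it is snug against the frame's free end. Push gently: do not grip or lift the frame or the stop. Leave the other things on the bench where they are.

Things in the scene. Friction and masses are not known exactly. Their poses are not given: they have to be found in the camera images.
- frame: small empty dark-wood picture frame lying flat: 120 mm in its x, 180 mm in its y, 18 mm high; bars 18 mm wide round an open middle (84 x 144 mm). 150 to 310 g, slides by ordinary friction. Origin: centre, at the underside. Its +x side is to lie against the long rail, its +y end against the short rail; it starts turned at most 0.3 rad from that
- fence: L-shaped aluminium fence fixed to the bench, rails 22 mm high, 30 mm wide. Origin: on the long rail's inner face, at bench level. Long rail: y -210 to 190 mm, inner face the plane x = 0, looking to -x (towards the robot). Short rail: x -140 to 0, inner face the plane y = 150 mm, looking to -y. A seated frame has its origin at x -60, y 60 mm here, at the fence's yaw
- corner (a point): inner corner of the fence, where the two inner rail faces meet, at bench level; axes as the fence's
- stop: black stop riding on the long rail; slides up to 160 mm along the fence's y (+y: to the short rail) against about 2.5 N, stays where left. Axes as the fence's. Origin: bench level, x = 0 of the fence, in the plane of the face that meets the frame. It fills y -30 to 0, x -40 to 38, z 3 to 34 mm; on top a steel post of 14 mm diameter, z 34 to 64 mm, axis at x 15, y -15 mm
- stop_face (a point): middle of the stop's flat face that meets the frame (looks to the fence's +y), 12.5 mm above the bench; axes as the fence's
- stop_post (a point): centre of the top of the stop's steel post, 64 mm above the bench
- spray: small clear spray bottle, 36 mm diameter, 123 mm tall, standing left of the short rail; to be left alone. Origin: centre of the underside
- glue: white glue bottle with a yellow cap, 55 x 75 mm, 155 mm tall, standing to the right of the fence; to be left alone. Origin: centre of the underside
- marker: marker pen standing on end, 24 mm diameter, 130 mm tall, right of the frame; to be left alone. Origin: centre of the underside
- tin: flat round metal tin, 70 mm diameter, 24 mm high, behind the long rail; to be left alone. Origin: centre of the underside
- calculator: grey desk calculator, 140 x 80 mm, 18 mm high, behind the long rail; to be left alone. Origin: centre of the underside
- cup: lidded paper coffee cup, 82 mm diameter, 112 mm tall, at the near left of the bench; to be left alone. Origin: centre of the underside
- sample: L-shaped corner sample of wood moulding, arms 130 mm long, 20 mm high, at the near right; to be left alone. Origin: on the underside, about the middle of its outline
Things that resemble listed ones, but are neither listed nor needed, are in the scene too. Leave any red or turquoise look-alike of the frame alone.

How it is judged:
At the end, for the whole second after the job is handed in: The frame lies flat on the bench at rest, within 3 mm of both rails and within 0.025 rad of square with the fence, and the stop's face is within 3 mm of where the seated frame's free end lies (x of frame in the frame of fence between -0.063 and -0.057 m and y of frame in the frame of fence between 0.057 and 0.063 m and angle between the x axis of frame and the x axis of fence, either way round below 0.025 rad and angle between frame's own z axis and vertical below 0.03 rad and height (world z) of frame below 0.003 m and y of stop_face in the frame of fence between -0.033 and -0.027 m and linear speed of each of frame, stop below 0.01 m/s); the robot touches nothing.
It fails at once if the frame is lifted off the bench (over 8 mm) or tipped (over 0.15 rad) (height (world z) of frame above 0.008 m or angle between frame's own z axis and vertical above 0.15 rad).
It fails at once if the frame or the stop is gripped or pushed hard (over 35 N from the fingers) (contact force between the fingers and frame above 35 N or contact force between the fingers and stop above 35 N).
It fails at once if another thing on the bench is moved over 20 mm or knocked over (distance of any of spray, glue, marker, tin, calculator, cup, sample from where it was at the start of the episode above 0.02 m or angle between any of spray, glue, marker, cup's own z axis and vertical above 0.3 rad).
It also fails if it takes over 48 s, if anything falls off the work surface, if the arm or the gripper's body presses on something with over 40 N, if the wrist force passes 120 N, or if a joint passes its speed limit or range.

ROBOT

A 7-joint arm with a two-finger parallel gripper is mounted at the origin on the work surface. World frame = base frame: x ahead of the robot, y to its left, z up, the work surface at z = 0. Lengths are in m, angles in rad, forces in N, time in s.
With the tool pointing down it reaches from about 0.35 to 0.9 m from the base axis. Payload 8.1 kg.
Tool frame: the origin (TCP) lies midway between the tips of the shut fingers; the grasp point (between the pads) lies env.grip_point_offset behind it (env.grip_point_offset is the distance from the TCP to the grasp point, in m); z points along the fingers, y is the line along which they close (so a half turn about z gives the same grasp; the last joint's range is limited). The gripper opens to 85 mm and grips with 20 to 120 N. Pads are 22 mm wide; open, the fingers measure 114 mm over their backs; the gripper's body (76 mm by 85 mm) begins 54 mm behind the grasp point. The pads swing forward as they close: fully open they stand 13 mm farther back than shut.
Start: joints at [-1.363, 0.434, 0.025, 1.573, -0.012, 1.134, -0.075], TCP at [0.191, 0.595, 0.231] pointing down, gripper open.
Joint ranges: [-2.62, 2.62], [-0.44, 2.09], [-1.27, 1.32], [0.08, 2.57], [-1.32, 4.46], [0.12, 2], [-2.74, 2.74]. Speed limits (rad/s): [2.22, 2.22, 3.01, 3.01, 3.14, 3.14, 3.14].

INTERFACE

Orientations are given as a rotation vector (axis times angle).
In Python, from workcell import env gives the robot as it stands. The module is installed in compiled form; this text tells all that it offers. Calls block until the motion is done:
- env.move_ptp(position, orientation): joint-space move of the TCP to a pose.
- env.move_linear(position, frame=None, max_speed=0.15, force_limit=None): straight line of the TCP; frame=None keeps the orientation; max_speed is the mean speed in m/s. With force_limit (N) it stops when the force on the tool has changed by that much, and returns True; else False.
- env.move_joints(angles): joint-space move.
- env.command_gripper(opening): finger opening in m; the grip force is fixed at half the most; returns when the fingers have stopped.
- env.hold(seconds).
- env.inverse_kinematics(position, orientation): joint angles nearest the present ones, or None.
- env.camera(name): name is "scene" or "top" or "wrist"; returns a dict with "img" (420x560x3 uint8, blue, green, red), "intrinsics" (3x3 intrinsics, pixels), "xyz" and "attitude" of the camera in the world. Camera axes: x right, y down, z forward; pixel columns grow to the right and rows downward; lengths in m; the calibration is good to about 2 mm. The wrist camera is an equidistant fisheye: a pixel r from the principal point sees the ray r / f radians off the axis. A picture is of the moment at which its call begins. There is no depth.
A pose or a line that the arm cannot do raises env.IKError and nothing moves.
- env.finish_job(): hands the job in; it is judged then, once.
Readings, each from a call of its own:
- env.read_time_s(): time.
- env.read_qpos(): joint angles.
- env.read_qvel(): joint speeds.
- env.read_tau(): joint torques, N m.
- env.read_position(): TCP position.
- env.read_tool_rot(): TCP orientation.
- env.read_ft_force(): force on the tool from outside, world axes, zero at the start.
- env.read_wrist_torque(): the same for the moment, N m.
- env.read_width(): finger opening in m.
- env.read_grasp_force(): force on a finger pad.
Only numpy, scipy, OpenCV 4.12 (cv2) and the standard library are available. Lean on these libraries where they do the work, as an engineer would, in place of code of your own. Each camera call takes 0.05 s, during which the arm holds its last target. There are 200 camera calls.

## Working session

There is one attempt and no reset: what is moved stays moved. The work goes in short steps, each a Python script; the robot and the scene stay as the last script left them, time stands still between calls to the robot, and variables do not carry over. Pictures are saved under pics/ and viewed, at most 10 in all, crops included, and the job is handed in when it is done.

```bash
mkdir -p pics
cat > h.py <<'E'
import numpy as np, cv2
from scipy.spatial.transform import Rotation as R
from workcell import env
def cast(c,uv,z):
    K=c["intrinsics"];A=np.array(c["attitude"],float)
    M=A if A.shape==(3,3) else R.from_rotvec(A).as_matrix()
    uv=np.atleast_2d(np.array(uv,float))
    d=np.c_[(uv[:,0]-K[0,2])/K[0,0],(uv[:,1]-K[1,2])/K[1,1],np.ones(len(uv))]@M.T
    p=np.array(c["xyz"]); return p+d*((z-p[2])/d[:,2])[:,None]
E
python3 - <<'E'
from h import *
for n in("scene","top"):
    c=env.camera(n);cv2.imwrite(f"pics/{n}0.png",c["img"]);print(n,c["intrinsics"],c["xyz"],c["attitude"])
print(env.read_tool_rot(),env.grip_point_offset,env.read_time_s())
E
```

```text
scene [[526.77799259   0.         292.57015863]
 [  0.         526.77799259 209.585664  ]
 [  0.           0.           1.        ]] [ 1.41536046 -0.27854206  1.13966875] [-1.9868838  -1.58900464  0.59074043]
top [[451.45230979   0.         285.63034874]
 [  0.         451.45230979 205.7475569 ]
 [  0.           0.           1.        ]] [ 0.32588607 -0.09801892  1.39281824] [-2.10643163  2.14519711 -0.17269643]
[-4.86428334e-01 -3.10363260e+00  2.27602515e-03] 0.0187 0.1
```

View pics/top0.png

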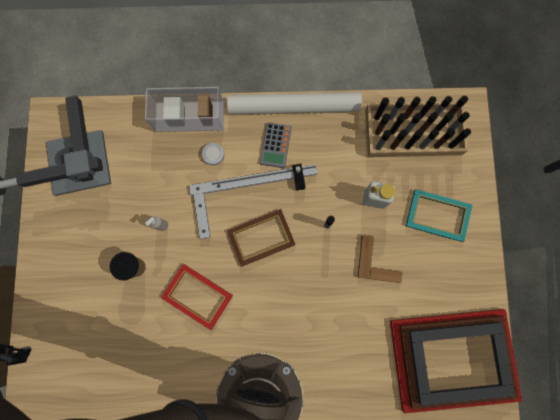

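View pics/scene0.png

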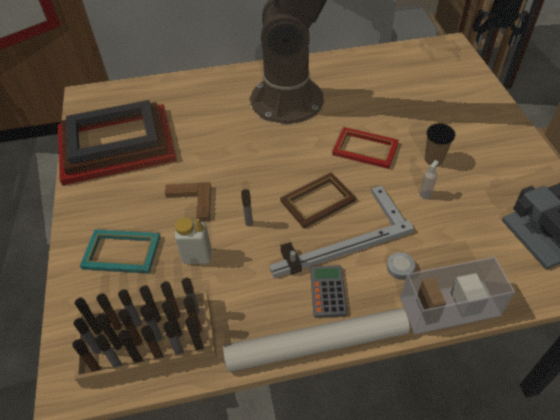

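The top view shows four frame-like things: dark wood at (261,237), red at (197,296), turquoise at (439,215), and a pile of frames at (455,360). The small dark-wood one beside the fence fits the description. The fence corner is near (205,190), the stop near (299,177), and the marker near (330,221). Next I'll confirm with an enlarged crop and measure.

Run:
```python
from h import *
c=env.camera("top");im=c["img"]
x0,y0,x1,y1=180,150,340,270
cv2.imwrite("pics/crop1.png",cv2.resize(im[y0:y1,x0:x1],None,fx=5,fy=5,interpolation=cv2.INTER_CUBIC))
hsv=cv2.cvtColor(im,cv2.COLOR_BGR2HSV)
# frame: dark brown
sub=np.zeros(im.shape[:2],np.uint8); sub[205:270,222:300]=255
m=cv2.inRange(hsv,(0,40,0),(25,255,105))&sub
cn=max(cv2.findContours(m,cv2.RETR_EXTERNAL,cv2.CHAIN_APPROX_NONE)[0],key=cv2.contourArea)
P=cast(c,cn[:,0]+0.0,0.018)[:,:2]
(r)=cv2.minAreaRect((P*1000).astype(np.float32));print("frame",r)
print(cast(c,cv2.boxPoints(cv2.minAreaRect(cn)),.018)[:,:2].round(3).tolist())
sub[:]=0; sub[155:245,180:325]=255
m=cv2.inRange(hsv,(0,0,110),(180,45,255))&sub
cv2.imwrite("pics/m.png",m)
# rail edges: long rail near edge per column, short rail right edge per row
e=[(u,max(np.where(m[:,u])[0])) for u in range(215,290) if m[:,u].any()]
def fit(p):
    p=np.array(p,float);P=cast(c,p+0.0,.022)[:,:2]
    for _ in range(3):
        vx,vy,a,b=cv2.fitLine((P).astype(np.float32),cv2.DIST_HUBER,0,.001,.001).ravel()
        d=(P-[a,b])@[-vy,vx]; P=P[abs(d)<max(.002,1.5*np.median(abs(d)))]
    print(len(P),(vx,vy),(a,b),np.degrees(np.arctan2(vy,vx)));return np.array([vx,vy]),np.array([a,b])
d1,p1=fit([(u,v+.5) for u,v in e])
d2,p2=fit([(max(np.where(m[v,:230])[0])+.5,v) for v in range(200,234) if m[v,:230].any()])
t=np.linalg.solve(np.c_[d1,-d2],p2-p1);print("corner",p1+d1*t[0])
```

```text
frame ((469.70587158203125, -3.2800521850585938), (122.1968765258789, 185.0661163330078), 21.07419204711914)
[[0.493, 0.106], [0.56, -0.068], [0.445, -0.112], [0.38, 0.061]]
75 (np.float32(0.14978565), np.float32(-0.9887185)) (np.float32(0.6350784), np.float32(0.01851886)) -81.38549
34 (np.float32(0.9873716), np.float32(0.15842126)) (np.float32(0.5454035), np.float32(0.1589436)) 9.115272
corner [0.6121816  0.16965798]
```

View pics/crop1.png

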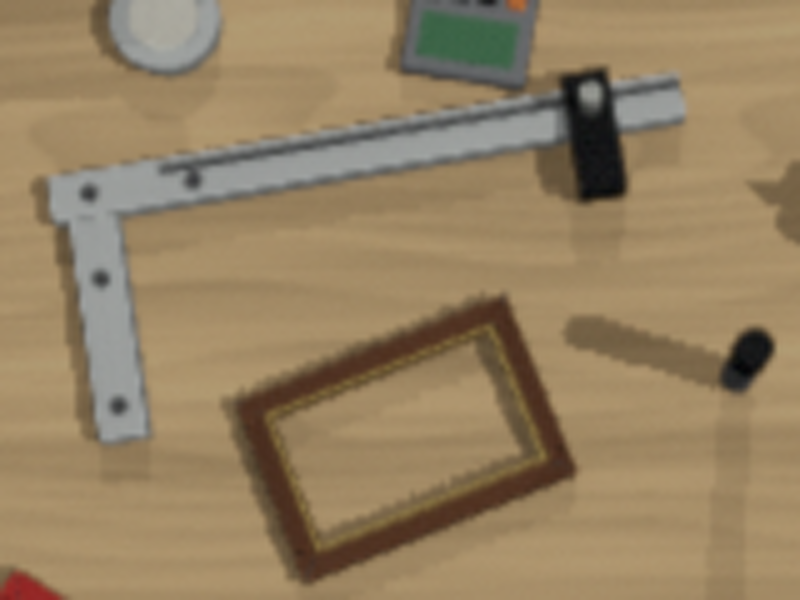

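The crop confirms the dark-brown frame: crop corners (238,402), (503,297), (573,470), (310,580), measuring 122x185 mm at a yaw of 21°. The fence yaw is about 8.7° with its corner at (0.612, 0.170). The stop is near fence y = -0.13.

Plan: put the part-open fingers inside the opening, push the +x bar to the long rail, then push the +y bar to the short rail, then push the stop.

```bash
cat >> h.py <<'E'
YAW=.152; C=np.array([.6122,.1697]); ex=np.array([np.cos(YAW),np.sin(YAW)]); ey=np.array([-ex[1],ex[0]])
O=C-.15*ey
W=lambda x,y,z: np.r_[O+ex*x+ey*y,z]
F=lambda p: np.array([(np.array(p)[:2]-O)@ex,(np.array(p)[:2]-O)@ey])
a=np.pi/2+YAW/2; ROT=np.pi*np.array([np.cos(a),np.sin(a),0])
def st(s=""): print(s,"F",F(env.read_position()).round(4),"z",round(env.read_position()[2],4),"f",np.round(env.read_ft_force(),1),"w",round(env.read_width(),3),"t",round(env.read_time_s(),2))
E
python3 - <<'E'
from h import *
f=F([.4697,-.0033]);print("frame in fence",f)
c=env.camera("top");print("marker base",F(cast(c,[[327,226]],0)[0]),"stop left edge at rail",F(cast(c,[[180+574/5,150+130/5]],.034)[0]),"short end",F(cast(c,[[210,237]],.022)[0]))
env.move_ptp(W(*f,.2),ROT); env.command_gripper(.06); st("above")
print(env.move_linear(W(*f,.05)),env.move_linear(W(*f,.002),max_speed=.05,force_limit=6)); st("down")
c=env.camera("wrist");cv2.imwrite("pics/w1.png",c["img"])
E
```

```text
frame in fence [-0.16705187  0.00057134]
marker base [-0.16545128 -0.21080893] stop left edge at rail [ 0.00059264 -0.13805994] short end [-0.14057206  0.14916143]
above F [-0.167   0.0007] z 0.2 f [ 0.4 -0.5  0.3] w 0.06 t 2.92
False False
down F [-0.1669  0.0005] z 0.0022 f [-0.8 -0.7  0. ] w 0.06 t 5.18
```

View pics/w1.png

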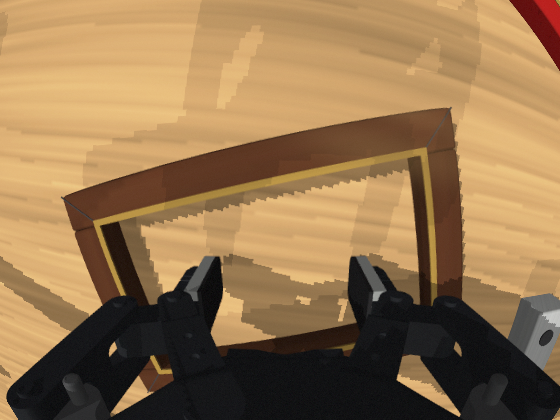

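Both fingertips, near (210,290) and (360,290), are inside the frame opening and clear of all four bars. I'll push to the long rail now.

Run:
```python
from h import *
print(env.move_linear(W(-.06,0.0,.002),max_speed=.06,force_limit=12)); st("a")
print(env.move_linear(W(-.015,0.0,.002),max_speed=.03,force_limit=8)); st("b")
c=env.camera("top");cv2.imwrite("pics/t2.png",cv2.resize(c["img"][150:270,180:340],None,fx=5,fy=5,interpolation=cv2.INTER_CUBIC))
```

```text
False
a F [-0.06 -0.  ] z 0.002 f [-0.9  0.1 -0.3] w 0.06 t 7.17
True
b F [-0.0297  0.0001] z 0.0014 f [ 0.1  0.9 -0.2] w 0.06 t 8.17
```

View pics/t2.png

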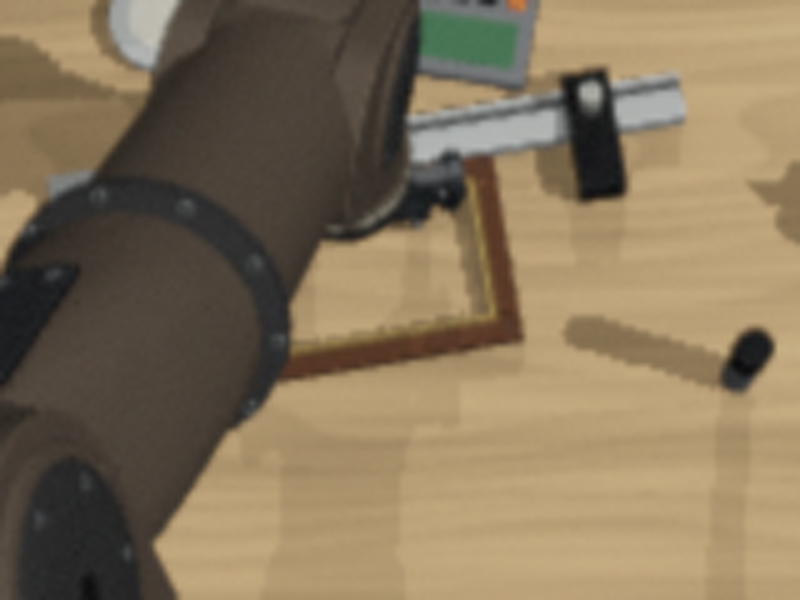

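The frame now lies flush on the long rail: the right end bar (490,250) is square to the rail, and the TCP stopped at x = -0.0297 against the expected -0.029. Now the +y push.

Run:
```python
from h import *
env.move_linear(W(-.058,0.0,.002),max_speed=.08)
print(env.move_linear(W(-.058,0.06,.002),max_speed=.06,force_limit=12)); st("a")
print(env.move_linear(W(-.058,0.105,.002),max_speed=.03,force_limit=8)); st("b")
y=F(env.read_position())[1]-.004
env.move_linear(W(-.058,y,.002),max_speed=.05)
print(env.move_linear(W(-.015,y,.002),max_speed=.03,force_limit=8)); st("c")
env.move_linear(W(-.05,y-.01,.002),max_speed=.08); env.move_linear(W(-.05,y-.01,.13),max_speed=.15)
env.command_gripper(0)
env.move_ptp(W(-.022,-.215,.13),ROT); st("up")
c=env.camera("top");cv2.imwrite("pics/t3.png",cv2.resize(c["img"][150:270,180:340],None,fx=5,fy=5,interpolation=cv2.INTER_CUBIC))
```

```text
False
a F [-0.058   0.0598] z 0.002 f [-0.2 -0.5 -0.6] w 0.06 t 9.86
True
b F [-0.0581  0.0884] z 0.0019 f [ 1.3 -1.8  2.3] w 0.06 t 10.82
True
c F [-0.0295  0.0844] z 0.0014 f [ 0.8 -0.  -0.8] w 0.06 t 12.03
up F [-0.0213 -0.2126] z 0.1297 f [-0.   0.7 -0.1] w 0.0 t 15.18
```

View pics/t3.png

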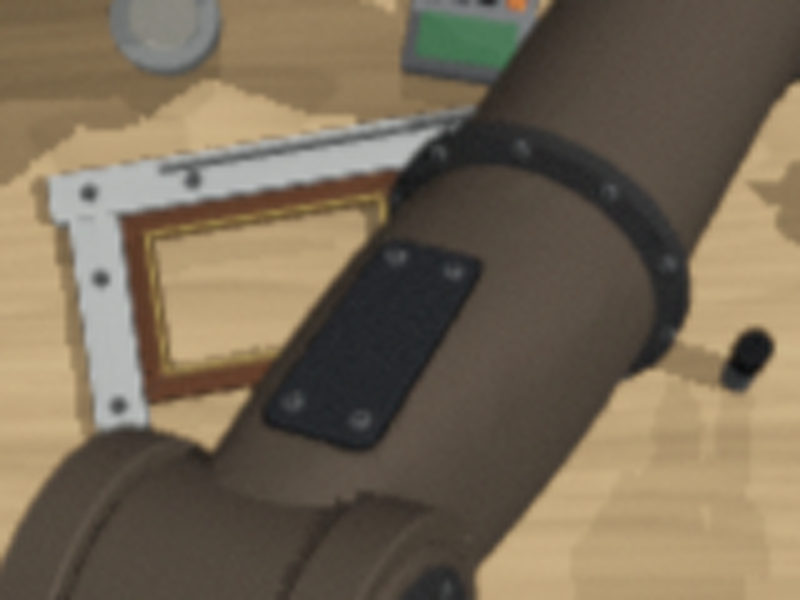

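The frame sits in the corner, touching both the short rail (125–145, 215–400) and the long rail. Now the stop, with shut fingers behind it.

Run:
```python
from h import *
print(env.move_linear(W(-.022,-.215,.014),max_speed=.1,force_limit=8)); st("down")
print(env.move_linear(W(-.022,-.095,.014),max_speed=.06,force_limit=12)); st("a")
print(env.move_linear(W(-.022,-.05,.014),max_speed=.025,force_limit=8)); st("b")
```

```text
False
down F [-0.0215 -0.2153] z 0.0148 f [ 0.4 -0.6  0.2] w 0.0 t 16.54
False
a F [-0.022  -0.0951] z 0.0141 f [ 0.1 -0.3 -0.6] w 0.0 t 18.69
True
b F [-0.0222 -0.0742] z 0.0138 f [ 1.7 -2.5  2.5] w -0.0 t 19.67
```

Run:
```python
from h import *
env.move_linear(W(-.022,-.11,.014),max_speed=.06); env.move_linear(W(-.022,-.11,.2),max_speed=.15)
q=env.read_qpos(); q=np.array(q); q[:]=[-1.363,.434,.025,1.573,-.012,1.134,-.075]; env.move_joints(q); st()
c=env.camera("top");cv2.imwrite("pics/t4.png",cv2.resize(c["img"][150:270,180:340],None,fx=5,fy=5,interpolation=cv2.INTER_CUBIC))
```

```text
F [-0.3511  0.634 ] z 0.2317 f [-0.  -0.4 -0.8] w -0.0 t 24.66
```

View pics/t4.png

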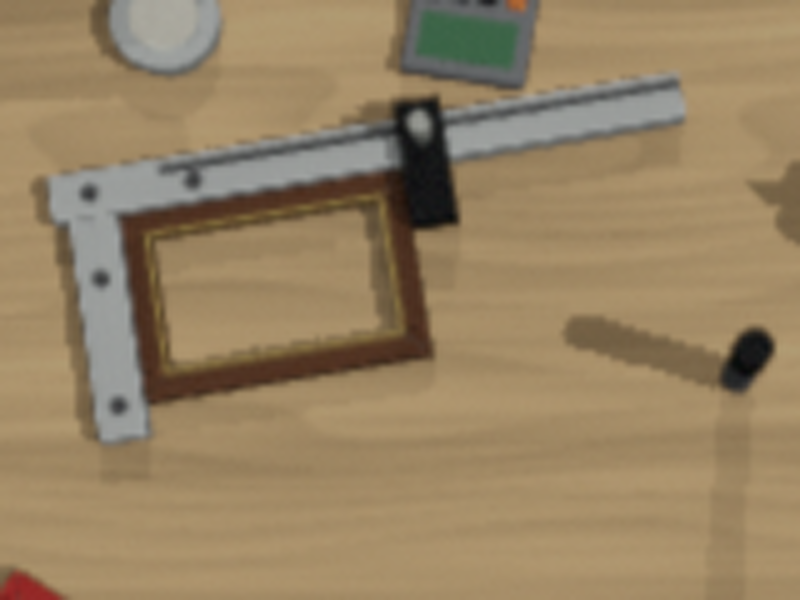

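The frame is flush with both rails, its corner at (125,215), and the stop (425,160) is snug against its free end. The other things in this view have not moved.

```bash
python3 -c "
from h import *
print(env.finish_job())"
```

```text
the job is handed in; nothing more can be done
None
```

The job is handed in at about 25 s of the 48 s; in the last top view the frame lies flush against both rails with the stop snug at its free end, but the judge returned no verdict.

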